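# Stir the drying beads in the culture lab

## Robot

A 6-joint arm with a two-finger parallel gripper is mounted at the origin on the work surface. World frame = base frame: x ahead of the robot, y to its left, z up, the work surface at z = 0. Lengths are in m, angles in rad, forces in N, time in s.
With the tool pointing down it reaches from about 0.35 to 0.775 m from the base axis. Payload 7.3 kg.
Tool frame: the origin (TCP) lies on the centre line of the jaws, within the pads' length; the fingertips stand 11 mm ahead of it and the grasp point (between the pads) lies 8 mm behind it; y points along the fingers, z is the direction in which the jaws open and shut, and the axes are right-handed (so a half turn about y gives the same grasp; the last joint's range is limited). The gripper opens to 92 mm and grips with 3 to 60 N. Pads are 19 mm wide; open, the fingers measure 130 mm over their backs; the gripper's body (75 mm by 190 mm) begins 47 mm behind the grasp point.
Start: joints at [1.109, 0.342, 1.524, -0, 1.275, -0.146], TCP at [0.163, 0.499, 0.238] pointing down, gripper open.
Joint ranges: [-2.53, 2.53], [-0.77, 2.02], [0.04, 2.7], [-1, 4.14], [0.28, 2.66], [-3.11, 3.11]. Speed limits (rad/s): [2.57, 2.57, 3.14, 3.14, 3.14, 3.14].

## Interface

Orientations are given as [roll, pitch, yaw] about the fixed x, y, z axes, in that order (R = Rz(yaw) Ry(pitch) Rx(roll)).
In Python, from cell import robot, cams gives the robot as it stands.
- The arm moves only by the tool apply_moves, never from a script. Its argument "plan" is a list of rows, each a list of 7 numbers: the shift along the tool's x, y, z in m, then the turn, a rotation vector about the tool's x, y, z in degrees, then the gripper command: -1 is fully open, 1 is shut, values between are in proportion. A call has exactly 5 rows; each row is the pose to reach, as a shift and turn from the pose commanded when the call began, along the tool's axes at that moment; what a row does not reach only later rows make up. A row lasts 1/8 s, in which the tool goes at most 62.5 mm and 10.7 degrees, less where a joint would pass 70% of its speed; a pose out of reach is approached as far as the arm can. A call with a gripper value outside its range is refused whole. The fingers move at their own pace and stop on an object; "squeeze" is the grip in N (left out, the last holds). Time passes only in rows, so rows that repeat a pose let the fingers close, or fill a call up. It gives the time, the measured TCP pose, the force and the opening at its end, in the units of the state.
- robot.observe(): the state, without advancing time (a new reading comes with each control period).
- cams.read_camera(name): name is "side" or "top"; returns the picture (384x512x3 uint8, blue, green, red); there is no depth.
- cams.calibration(name): a dict with "fx", "fy", "cx", "cy" (pixels), "extrinsics" (4x4, takes a point from world to camera coordinates). Camera axes: x right, y up, looking along -z (the intrinsics and any distortion apply to the point x, -y, -z); pixel columns grow to the right and rows downward; lengths in m; the calibration is good to about 2 mm. A picture is of the moment at which its call begins. calibration takes no time and is no camera call.
- robot.hand_in(): hands the job in, once; it reports no verdict.
The state is a dict: "time": time; "qpos": joint angles; "qvel": joint speeds; "joint_efforts": joint torques, N m; "tool_pos": TCP position; "tool_rot": TCP orientation; "contact_force": force on the tool from outside, world axes, zero at the start; "torque": the same for the moment, N m; "opening": finger opening in m.
Only numpy, scipy, OpenCV 4.12 (cv2) and the standard library are available. Lean on these libraries where they do the work, as an engineer would, in place of code of your own. Each camera call takes 0.05 s, during which the arm holds its last target. There are 200 camera calls.

## Task

Take the lid off the white porcelain dish and lay it flat in the blue tray, then take the green-handled rod from its grey holder and stir the drying beads with it: at least three full turns anticlockwise (seen from above), in wide circles with the tip low among the beads so that they are shifted about. Then stand the rod back in its holder, down to the bottom of the hole, and put the lid back squarely on the dish. The porcelain is fragile, so go gently on it; drop nothing, touch the beads only with the rod and keep them all in the dish, and leave the bottles, the case and the marker where they are.

Things in the scene. Friction and masses are not known exactly. Their poses are not given: they have to be found in the camera images.
- dish: round white porcelain dish, fixed in a flat dark steel base (140 mm across, 12 mm high) that does not move on the bench. Dish 116 mm outside diameter, straight 5 mm walls, inside diameter 106 mm, rim 67 mm above the bench. Origin: centre of the base's underside, on the bench; z up; yaw is arbitrary. The porcelain is fragile: it stands 20 N from rod, beads or gripper, 40 N from the lid
- dish_floor (a point): centre of the dish's flat inner floor, 18 mm above the bench; same axes as the dish
- dish_rim (a point): centre of the dish's mouth, at rim height, 67 mm above the bench (49 mm above the inner floor)
- lid: round aluminium lid, 124 mm across, about 0.25 kg, on the dish at the start. Upward from its origin (centre of the underside): locating plug 94 mm across, 0 to 5 mm (fits inside the rim with 6 mm to spare all round); plate 5 to 11 mm; upright black cylinder knob, 22 mm diameter, 11 to 45 mm. Its origin is 62 mm above the bench on the dish, 5 mm on the tray
- tray: empty square blue tray, 170 x 170 mm, rim 12 mm high and 5 mm thick, inner floor 5 mm above the bench and 160 mm square, fixed; here the lid is put down, middle on middle. Origin: centre of its underside
- holder: grey plastic block 70 x 70 x 65 mm, fixed, with one upright round hole of 22 mm in its middle, 55 mm deep (hole bottom 10 mm above the bench), for the rod. Origin: centre of its underside, below the hole
- rod: stirring rod, 200 mm long, standing in the holder (it may lean a few degrees, up to 0.2 rad). From its foot upward along its z axis: black rubber foot 14 mm diameter (0 to 14 mm), steel shaft 10 mm diameter (to 124 mm), green round grip 16 mm diameter (124 to 200 mm). Origin: centre of the foot's end face. Mass about 0.08 kg
- rod_tip (a point): centre of the foot's end face, the lower end of the rod (the same point as the rod's origin)
- rod_grip (a point): point on the rod's axis in the middle of the green grip, 162 mm above the foot's end
- bead0: orange chunky glazed bead in the dish, faceted barrel 18 mm diameter, 16 mm high, 12 g; origin at its centre. The six beads start in one layer, in a ring about 31 mm from the dish's centre; the middle of the dish is clear of them (a 30 mm circle)
- bead1: orange chunky glazed bead in the dish, faceted barrel 18 mm diameter, 16 mm high, 12 g; origin at its centre. The six beads start in one layer, in a ring about 31 mm from the dish's centre; the middle of the dish is clear of them (a 30 mm circle)
- bead2: orange chunky glazed bead in the dish, faceted barrel 18 mm diameter, 16 mm high, 12 g; origin at its centre. The six beads start in one layer, in a ring about 31 mm from the dish's centre; the middle of the dish is clear of them (a 30 mm circle)
- bead3: green chunky glazed bead in the dish, faceted barrel 18 mm diameter, 16 mm high, 12 g; origin at its centre. The six beads start in one layer, in a ring about 31 mm from the dish's centre; the middle of the dish is clear of them (a 30 mm circle)
- bead4: green chunky glazed bead in the dish, faceted barrel 18 mm diameter, 16 mm high, 12 g; origin at its centre. The six beads start in one layer, in a ring about 31 mm from the dish's centre; the middle of the dish is clear of them (a 30 mm circle)
- bead5: green chunky glazed bead in the dish, faceted barrel 18 mm diameter, 16 mm high, 12 g; origin at its centre. The six beads start in one layer, in a ring about 31 mm from the dish's centre; the middle of the dish is clear of them (a 30 mm circle)
- bottle_green: bystander: amber culture bottle with green cap, 42 mm diameter, 120 mm tall, standing loose; origin: centre of its underside
- bottle_orange: bystander: amber culture bottle with orange cap, 42 mm diameter, 120 mm tall, standing loose; origin: centre of its underside
- bottle_red: bystander: amber culture bottle with red cap, 42 mm diameter, 120 mm tall, standing loose; origin: centre of its underside
- slide_case: bystander: small loose white case with a yellow band, 75 x 50 x 16 mm; origin: centre of its underside
- marker: bystander: loose white marker pen with blue cap, 125 mm long along its x, 15 mm thick; origin: middle of its underside
Things that resemble listed ones, but are neither listed nor needed, are in the scene too. What is shaped like the lid but turquoise is not meant.

How it is judged:
By the outcome, as a careful person would: the job done as asked, in the order asked, and still so for the second after the job is handed in, with the robot touching nothing.
It also fails if it takes over 72 s, if anything falls off the work surface, if the arm or the gripper's body presses on something with over 40 N, if the wrist force passes 120 N, or if a joint passes its speed limit or range.

## Working session

There is one attempt and no reset: what is moved stays moved. The work goes in short steps, Python scripts to look and compute and a tool call to move; the robot and the scene stay as the last step left them, time stands still between calls to the robot, and variables do not carry over. Pictures are saved under pics/ and viewed, about 8 in all and at most 12, crops included, and the job is handed in when it is done.

Besides the shell and the picture viewer there is one more tool, called as name([rows], argument=value, ...), one row to a line, values as JSON. apply_moves: Moves the arm, as the interface text tells. Its arguments: {"type":"object","properties":{"plan":{"type":"array","items":{"type":"array","items":{"type":"number"}}},"squeeze":{"type":"number"}},"required":["plan"]}

```bash
ls; mkdir -p pics
python3 - <<'E'
from cell import robot,cams
import cv2,numpy as np
s=robot.observe()
for k,v in s.items(): print(k,np.round(v,3))
for n in("top","side"):
    c=cams.calibration(n);print(n,{k:np.round(v,3).tolist() for k,v in c.items()})
    im=cams.read_camera(n);cv2.imwrite(f'pics/{n}0.png',im)
E
```

```text
pics
time 0.0
qpos [ 1.109  0.343  1.525 -0.     1.275 -0.146]
qvel [-0.001 -0.001 -0.001 -0.     0.001  0.001]
joint_efforts [ -0.    -43.122 -24.423   0.072   0.056  -0.   ]
tool_pos [0.163 0.499 0.237]
tool_rot [-1.572  0.    -0.316]
contact_force [ 0.309 -0.22   0.494]
torque [ 0.05  -0.04  -0.022]
opening 0.092
top {'fx': 470.046, 'fy': 470.046, 'cx': 252.585, 'cy': 189.905, 'extrinsics': [[-0.021, -1.0, -0.003, 0.026], [0.98, -0.021, 0.199, -0.644], [-0.199, 0.001, 0.98, -1.164], [0.0, 0.0, 0.0, 1.0]]}
side {'fx': 445.721, 'fy': 445.721, 'cx': 250.27, 'cy': 186.91, 'extrinsics': [[-0.997, -0.073, 0.01, 0.61], [0.057, -0.69, 0.722, -0.12], [-0.045, 0.72, 0.692, -1.132], [0.0, 0.0, 0.0, 1.0]]}
```

View pics/top0.png

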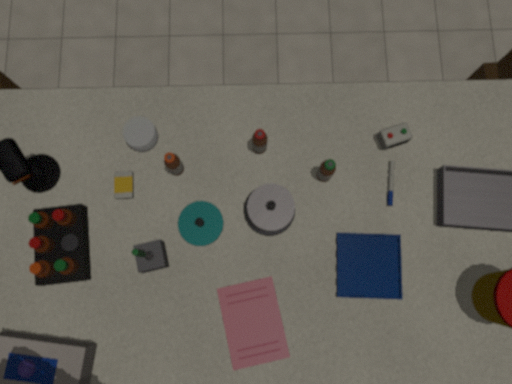

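View pics/side0.png

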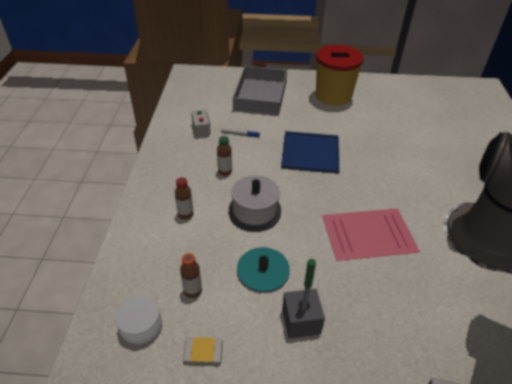

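Candidates: the white dish with the aluminium lid is at top (270,208). The turquoise lid at (201,223) and the plain white round thing at (141,134) are not wanted. The tray is the blue one at (368,266), not the grey one at (476,198) or the blue item at (30,367). The rod is in the grey holder at (150,255), not the rack with green caps at (60,243). The slide case is at (123,185). I'll check the choice in a close crop and measure.

```bash
cat > h.py <<'E'
import numpy as np,cv2
from cell import robot,cams
C={n:cams.calibration(n) for n in("top","side")}
def ray(n,uv):
    c=C[n];E=np.array(c["extrinsics"]);R,t=E[:3,:3],E[:3,3]
    uv=np.atleast_2d(uv).astype(float)
    d=np.c_[(uv[:,0]-c["cx"])/c["fx"],-(uv[:,1]-c["cy"])/c["fy"],-np.ones(len(uv))]
    return -R.T@t,d@R
def onz(n,uv,z):
    o,d=ray(n,uv);return (o+d*((z-o[2])/d[:,2:3]))[:,:2]
def tri(ut,us):
    o1,d1=ray("top",ut);o2,d2=ray("side",us);d1,d2=d1[0],d2[0]
    a,b=np.linalg.lstsq(np.c_[d1,-d2],o2-o1,rcond=None)[0]
    p,q=o1+a*d1,o2+b*d2;return (p+q)/2,np.linalg.norm(p-q)
def proj(n,P):
    c=C[n];E=np.array(c["extrinsics"]);q=np.atleast_2d(P)@E[:3,:3].T+E[:3,3]
    return np.c_[c["cx"]+c["fx"]*q[:,0]/-q[:,2],c["cy"]-c["fy"]*q[:,1]/-q[:,2]]
def crop(im,x,y,w,h,k):return cv2.resize(im[y:y+h,x:x+w],None,fx=k,fy=k,interpolation=cv2.INTER_CUBIC)
E
python3 - <<'E'
from h import *
t=cv2.imread('pics/top0.png');s=cv2.imread('pics/side0.png')
a=np.hstack([crop(t,235,165,70,75,5),crop(t,120,220,60,75,5)])
b=np.hstack([crop(s,220,165,70,75,5),crop(s,275,255,60,75,5)])
cv2.imwrite('pics/c1.png',np.clip(1.5*np.vstack([a,b])[:, :].astype(float),0,255)[:750])
im=cv2.imread('pics/c1.png');cv2.imwrite('pics/c1.png',cv2.resize(im,None,fx=.8,fy=.8))
# tray
for n,i in(("top",t),("side",s)):
    h=cv2.cvtColor(i,cv2.COLOR_BGR2HSV)
    m=cv2.inRange(h,(105,120,40),(130,255,255))
    for c in cv2.findContours(m,0,1)[0]:
        if cv2.contourArea(c)>800:
            p=onz(n,c[:,0],0.012).astype(np.float32);print(n,'tray',cv2.minAreaRect(p))
E
```

```text
top tray ((0.2050478756427765, 0.5855163931846619), (0.12388107180595398, 0.060898732393980026), 81.29027557373047)
top tray ((0.44619446992874146, -0.28930285573005676), (0.1659483015537262, 0.16251957416534424), 86.77243041992188)
side tray ((0.4506126642227173, -0.28121623396873474), (0.16314610838890076, 0.16079853475093842), 86.66210174560547)
side tray ((0.6009282469749451, -1.359352469444275), (0.42334625124931335, 0.16725300252437592), 5.644473075866699)
side tray ((1.5357322692871094, -1.0776755809783936), (0.7217634916305542, 0.5439889430999756), 5.64447546005249)[ WARN:0@0.862] global loadsave.cpp:1063 imwrite_ Unsupported depth image for selected encoder is fallbacked to CV_8U.
```

View pics/c1.png

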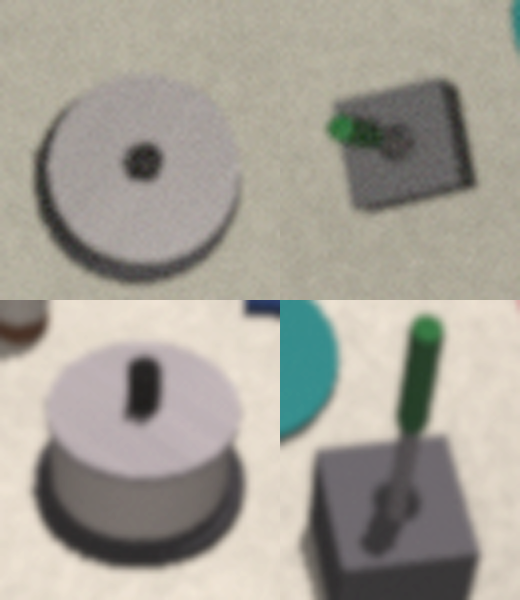

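The crops confirm it: aluminium lid with black knob at top (271,207) and side (256,192), and the green rod leaning in its holder at top (140,252)→(154,255) and side (311,262)→(303,305).

Run:
```python
from h import *
im={n:cv2.imread(f'pics/{n}0.png') for n in C}
def fit(n,m,box,z):
    x,y,w,h=box;k=np.zeros_like(m);k[y:y+h,x:x+w]=m[y:y+h,x:x+w]
    c=max(cv2.findContours(k,0,1)[0],key=cv2.contourArea)
    if z is None: return c
    p=onz(n,cv2.convexHull(c)[:,0],z).astype(np.float32)
    return np.round(cv2.fitEllipse(p)[0],4),np.round(cv2.fitEllipse(p)[1],4)
for n,bx in(("top",(238,175,66,65)),("side",(222,168,68,60))):
    lab=cv2.cvtColor(cv2.GaussianBlur(im[n],(3,3),0),cv2.COLOR_BGR2LAB).astype(int)
    x,y,w,h=bx
    L=lab[y:y+h,x:x+w]
    r=h//2+8
    print(n,L[r,::4].tolist())
# rod: green ends
for n,bx in(("top",(125,235,35,35)),("side",(295,250,35,50))):
    h=cv2.cvtColor(im[n],cv2.COLOR_BGR2HSV);m=cv2.inRange(h,(50,80,20),(85,255,255))
    c=fit(n,m,bx,None);print(n,'rod',cv2.minAreaRect(c),cv2.boundingRect(c))
# holder top and tray edges
for n,bx in(("top",(125,230,50,50)),):
    g=cv2.cvtColor(im[n],cv2.COLOR_BGR2GRAY);print(g[255,130:175].tolist());print(g[235:278,148].tolist())
g=im['top'];print(g[266,330:410:2].tolist()[:8],g[266,392:410:2].tolist());
```

```text
top [[124, 127, 135], [120, 127, 135], [40, 127, 130], [110, 129, 130], [113, 129, 130], [117, 129, 131], [117, 129, 130], [119, 129, 130], [117, 129, 130], [119, 129, 130], [118, 129, 130], [117, 129, 130], [119, 129, 130], [118, 129, 130], [100, 128, 132], [124, 126, 135], [124, 127, 134]]
side [[157, 129, 134], [154, 129, 134], [59, 129, 129], [68, 130, 130], [77, 130, 130], [97, 131, 128], [119, 131, 128], [127, 132, 128], [126, 131, 128], [126, 132, 127], [124, 132, 128], [117, 131, 128], [94, 130, 129], [73, 130, 129], [57, 129, 128], [146, 128, 134], [154, 129, 134]]
top rod ((138.07998657226562, 251.93997192382812), (10.60660171508789, 5.232590675354004), 8.13010311126709) (133, 249, 11, 7)
side rod ((309.93902587890625, 273.0487976074219), (6.073734283447266, 26.61400032043457), 6.340191841125488) (306, 260, 9, 27)
[114, 111, 106, 96, 83, 63, 57, 45, 41, 40, 41, 36, 36, 35, 37, 43, 46, 47, 47, 45, 51, 46, 47, 52, 66, 65, 66, 68, 70, 65, 68, 68, 61, 49, 38, 37, 54, 87, 105, 111, 112, 113, 113, 111, 113]
[114, 117, 114, 115, 115, 112, 102, 82, 67, 65, 64, 68, 68, 66, 63, 65, 49, 40, 42, 46, 47, 55, 46, 46, 45, 56, 62, 65, 67, 69, 69, 69, 67, 65, 59, 51, 67, 91, 109, 112, 110, 111, 111]
[[103, 115, 117], [101, 113, 113], [94, 105, 108], [56, 54, 54], [72, 43, 28], [74, 45, 24], [78, 49, 32], [77, 49, 30]] [[74, 44, 25], [75, 45, 26], [75, 45, 21], [57, 31, 19], [72, 52, 40], [98, 104, 105], [105, 116, 119], [106, 115, 119], [104, 115, 120]]
```

Run:
```python
from h import *
im={n:cv2.imread(f'pics/{n}0.png') for n in C}
lab=cv2.cvtColor(cv2.GaussianBlur(im['top'],(3,3),0),cv2.COLOR_BGR2LAB)
def biggest(m,x,y,w,h):
    k=np.zeros_like(m);k[y:y+h,x:x+w]=m[y:y+h,x:x+w];return max(cv2.findContours(k,0,1)[0],key=cv2.contourArea)
c=biggest(cv2.inRange(lab,(80,0,0),(255,255,132)),235,172,70,70)
p=onz('top',cv2.convexHull(c)[:,0],.073).astype(np.float32)
e=cv2.fitEllipse(p);print('lid top',e);L=np.array(e[0])
a=np.linspace(0,6.28,200)
for n in C:
    q=proj(n,np.c_[L[0]+.062*np.cos(a),L[1]+.062*np.sin(a),0*a+.073]);print(n,q.min(0),q.max(0))
    print(' knobtop',proj(n,[*L,.107]))
for n,bx in(("top",(258,193,26,26)),("side",(243,172,26,32))):
    g=cv2.cvtColor(im[n],cv2.COLOR_BGR2GRAY);c=biggest(cv2.inRange(g,0,62),*bx);print(n,'knob',cv2.minAreaRect(c))
# rod ends (estimates from crops)
for a,b in(((140.3,252.0),(311.8,262.0)),):
    print('rod top',tri(a,b))
# holder top
g=cv2.cvtColor(im['top'],cv2.COLOR_BGR2GRAY)
c=biggest(cv2.inRange(g,0,85),125,232,50,48);p=onz('top',c[:,0],.065).astype(np.float32);print('holder-ish',cv2.minAreaRect(p))
print('hole top/side', onz('top',[(154.3,255.3)],.065), onz('side',[(304,305.5)],.065))
# corners of holder top from crops
tc=np.array([[336,101],[446,80],[470,186],[368,211]])/4+[120-70,220];tc[:,0]=np.array([336,446,470,368])/4-70+120
sc=np.array([[316,452],[444,437],[476,553],[344,570]],float);sc=np.c_[sc[:,0]/4-70+275,(sc[:,1]-300)/4+255]
print(onz('top',tc,.065),onz('side',sc,.065).mean(0),onz('side',sc,.065))
# tray
for n,lo in(('top',(100,60,0)),('side',(100,90,0))):
    h=cv2.cvtColor(im[n],cv2.COLOR_BGR2HSV);m=cv2.inRange(h,lo,(135,255,255))
    c=biggest(m,*((325,222,90,85) if n=='top' else(270,122,80,60)));p=onz(n,c[:,0],.012).astype(np.float32);print(n,'tray',cv2.minAreaRect(p))
```

```text
lid top ((0.5984065532684326, -0.03384532406926155), (0.12341012060642242, 0.12884390354156494), 130.86392211914062)
top [246.83225651 182.9922624 ] [294.96514968 230.49591312]
 knobtop [[271.36471369 204.27367401]]
side [232.32710322 174.34732054] [281.13954381 208.46536895]
 knobtop [[257.00576443 180.95619147]]
top knob ((270.0, 205.0), (8.0, 8.0), 90.0)
side knob ((255.5, 187.0), (14.0, 7.0), 90.0)
rod top (array([0.4798642 , 0.27062744, 0.19450014]), np.float64(1.5742194472932007e-05))
holder-ish ((0.47854068875312805, 0.27711349725723267), (0.07372239232063293, 0.08590617030858994), 11.414755821228027)
hole top/side [[0.48035288 0.26579207]] [[0.48235638 0.28310054]]
[[0.50692503 0.31819815]
 [0.51885069 0.24816945]
 [0.45150834 0.23178087]
 [0.43725436 0.29594579]] [0.48292734 0.28280265] [[0.52340498 0.25688422]
 [0.45672788 0.24248755]
 [0.44313352 0.30871955]
 [0.50844297 0.32311929]]
top tray ((0.4463324546813965, -0.28998106718063354), (0.16742290556430817, 0.16672080755233765), 86.82108306884766)
side tray ((0.4506657123565674, -0.2820728123188019), (0.16809993982315063, 0.16262061893939972), 86.90473175048828)
```

Run:
```python
from h import *
im={n:cv2.imread(f'pics/{n}0.png') for n in C}
print('holder', onz('top',[(148.5,255.8)],.065))
# top faces: face brightness mask + darker; gray level 55..80 top
g={n:cv2.cvtColor(im[n],cv2.COLOR_BGR2GRAY) for n in C}
for n,bx in (("top",(125,232,50,48)),("side",(275,285,60,60))):
    x,y,w,h=bx;sub=g[n][y:y+h,x:x+w];np.set_printoptions(linewidth=250);print(sub[::3,::2])
for H in ((.4786,.2755),(.4805,.279)):
  print(proj('top',[*H,.065]),proj('side',[*H,.065]),proj('top',[*H,.0]))
```

```text
holder [[0.47939856 0.28051939]]
[[117 117 116 111 114 114 115 118 116 114 116 114 114 115 115 113 110 113 112 116 115 113 114 114 115]
 [115 116 117 120 117 115 118 116 113 113 115 114 115 114 114 115 114 117 112 113 111 113 114 112 112]
 [114 112 112 118 116 117 118 115 114 116 114 114 118 117 112 108 110 109 109 115 114 116 112 114 115]
 [112 117 119 117 116 114 115 115 112 116 112 105  96  86  75  71  66  61  52  72 111 114 113 114 113]
 [118 115 115 116 110 101  93  81  77  74  66  68  69  67  67  68  70  67  45  39  92 113 112 113 111]
 [118 114 115 113  90  65  68  67  62  71  69  69  66  71  70  67  67  66  52  34  76 110 113 112 112]
 [114 115 115 103  65  56  57  39  42  48  62  62  61  63  67  71  68  65  64  38  55 107 116 115 114]
 [115 117 119  99  61  62  51  38  34  34  45  44  39  55  62  66  66  68  66  44  44  98 110 113 114]
 [114 113 115 114 107  81  54  50  43  40  41  44  47  47  56  63  68  67  68  49  40  78 109 113 112]
 [110 111 115 113 114  91  66  65  68  69  59  46  51  58  66  69  67  67  70  56  39  63 110 109 109]
 [116 114 114 114 114 108  72  69  66
[... 2522 characters left out ...]
71 130 140 137 135 137 136]
 [142 147 146 143 109  71  50  37  39  38  38  38  37  38  38  37  38  38  38  38  39  40  51  99 139 139 141 137 134 135]
 [142 141 142 143 124  78  61  41  39  41  42  43  45  48  51  56  60  60  61  63  66  66  95 129 134 138 142 141 139 136]
 [145 144 144 143 138  96  71  65  68  71  71  71  73  74  75  76  84  85  82  89 106 111 128 138 138 138 137 139 140 138]
 [145 145 143 143 141 123  93  89  87 101 113 122 129 123 133 134 138 137 138 140 138 140 142 142 138 136 134 135 136 137]]
[[150.46703006 256.0750044 ]] [[305.79135016 302.34736911]] [[155.71731761 257.55152087]]
[[149.10758074 255.35096744]] [[304.88523395 303.78876512]] [[154.42508875 256.86367828]]
```

Run:
```python
from h import *
print(tri((135.3,252),(311.75,261.75)))
# line planes
def plane(n,a,b):
    o,d=ray(n,[a,b]);m=np.cross(d[0],d[1]);return m/np.linalg.norm(m),o
m1,o1=plane('top',(135.3,252),(148.5,255.0));m2,o2=plane('side',(311.75,261.75),(304.2,303))
ax=np.cross(m1,m2);ax*=np.sign(ax[2])/np.linalg.norm(ax);print('axis',ax)
for z in(.01,.065,.172,.207):
    xy=np.linalg.solve(np.array([m1[:2],m2[:2]]),[m1@o1-m1[2]*z,m2@o2-m2[2]*z]);print(z,xy)
for z in (.065,.207):print(proj('top',[.48,.28,z]),proj('side',[.48,.28,z]))
print(proj('top',[.48,.28,.065]))
```

```text
(array([0.48031623, 0.27893868, 0.20592222]), np.float64(0.0021442891784427824))
axis [0.0124112  0.10260842 0.9946444 ]
0.01 [0.48415874 0.28886671]
0.065 [0.48484503 0.29454056]
0.172 [0.48618018 0.30557878]
0.207 [0.48661691 0.30918941]
[[148.7097809  255.55735194]] [[305.13935153 304.23755996]]
[[134.80796797 251.64471039]] [[312.58626089 262.01519834]]
[[148.7097809  255.55735194]]
```

apply_moves([
  [0.05,0,-0.032,0,-4,0,-0.4],
  [0.1,0,-0.064,0,-8,0,-0.4],
  [0.15,0,-0.096,0,-12,0,-0.4],
  [0.2,0,-0.128,0,-16,0,-0.4],
  [0.25,0,-0.16,0,-18.1,0,-0.4],
])

```text
time: 0.72
tool_pos: [0.3518, 0.2677, 0.2376]
tool_rot: [-1.571, 0.0, 0.002]
contact_force: [-0.1, 1.1, 0.0]
opening: 0.0645
```

apply_moves([
  [0.039,0,-0.047,0,0,0,-0.4],
  [0.078,0,-0.095,0,0,0,-0.4],
  [0.117,0.015,-0.143,0,0,0,-0.4],
  [0.156,0.03,-0.19,0,0,0,-0.4],
  [0.195,0.05,-0.238,0,0,0,-0.4],
])

```text
time: 1.35
tool_pos: [0.5448, 0.0325, 0.1885]
tool_rot: [-1.571, -0.001, -0.0]
contact_force: [0.7, 0.6, -0.6]
opening: 0.064
```

apply_moves([
  [0.03,0.02,-0.04,0,0,0,-0.4],
  [0.051,0.03,-0.063,0,0,0,-0.4],
  [0.051,0.04,-0.063,0,0,0,-0.4],
  [0.051,0.04,-0.063,0,0,0,-0.4],
  [0.051,0.04,-0.063,0,0,0,-0.4],
])

```text
time: 1.98
tool_pos: [0.5942, -0.0276, 0.1494]
tool_rot: [-1.571, -0.0, 0.001]
contact_force: [0.1, 0.9, 0.1]
opening: 0.0642
```

Run:
```python
from h import *
s=robot.observe();print(s['tool_pos'],s['tool_rot'],s['time'])
t=cams.read_camera('top');d=cams.read_camera('side')
a=crop(t,235,165,80,75,5);b=crop(d,215,130,80,75,5)
cv2.imwrite('pics/c2.png',np.clip(1.5*np.hstack([a,b]).astype(float),0,255).astype(np.uint8))
```

```text
[ 0.59419108 -0.02761252  0.14943528] [-1.57059337e+00 -1.88718809e-04  1.35457101e-03] 1.975
```

View pics/c2.png

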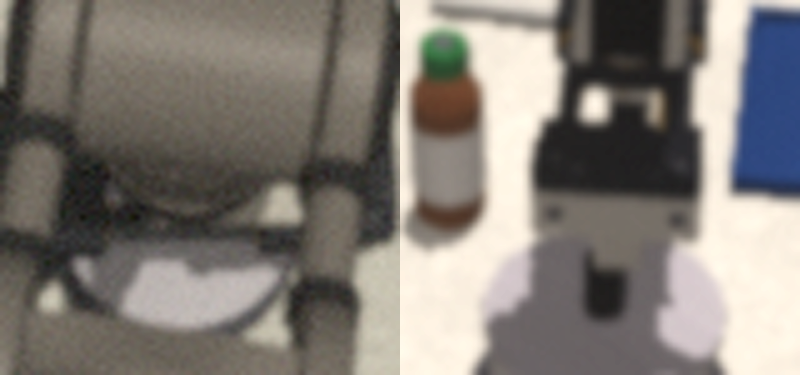

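The view shows the gripper straddling the knob (side, knob at about pixel (336,188)) with nothing else near. Descending.

apply_moves([
  [0,0.02,0,0,0,0,-0.4],
  [0,0.04,0,0,0,0,-0.4],
  [0,0.05,0,0,0,0,-0.4],
  [0,0.054,0,0,0,0,-0.4],
  [0,0.054,0,0,0,0,-0.4],
])

```text
time: 2.7
tool_pos: [0.5948, -0.0286, 0.0953]
tool_rot: [-1.571, -0.001, 0.0]
contact_force: [0.1, -1.3, 0.1]
opening: 0.0646
```

apply_moves([
  [0.0025,0.004,-0.0035,0,0,0,0],
  [0.0025,0.006,-0.0035,0,0,0,0.3],
  [0.0025,0.006,-0.0035,0,0,0,1],
  [0.0025,0.006,-0.0035,0,0,0,1],
  [0.0025,0.006,-0.0035,0,0,0,1],
], squeeze=8)

```text
time: 3.32
tool_pos: [0.5972, -0.0322, 0.0891]
tool_rot: [-1.571, -0.0, 0.0]
contact_force: [0.4, -1.2, 0.2]
opening: 0.0216
```

apply_moves([
  [0,0,0,0,0,0,1],
  [0,0,0,0,0,0,1],
  [0,0,0,0,0,0,1],
  [0,0,0,0,0,0,1],
  [0,0,0,0,0,0,1],
], squeeze=30)

```text
time: 3.95
tool_pos: [0.5972, -0.0322, 0.089]
tool_rot: [-1.571, -0.0, 0.0]
contact_force: [-0.4, -0.5, 1.3]
opening: 0.0218
```

apply_moves([
  [0,-0.003,0,0,0,0,1],
  [0,-0.008,0,0,0,0,1],
  [0,-0.018,0,0,0,0,1],
  [0,-0.035,0,0,0,0,1],
  [0,-0.05,0,0,0,0,1],
])

```text
time: 4.58
tool_pos: [0.5975, -0.0322, 0.1407]
tool_rot: [-1.571, -0.001, 0.0]
contact_force: [-0.5, -0.4, -2.3]
opening: 0.0213
```

apply_moves([
  [-0.012,0,-0.022,0,0,0,1],
  [-0.036,0,-0.062,0,0,0,1],
  [-0.063,0,-0.108,0,0,0,1],
  [-0.09,0,-0.154,0,0,0,1],
  [-0.117,0,-0.2,0,0,0,1],
])

```text
time: 5.2
tool_pos: [0.4795, -0.2337, 0.1402]
tool_rot: [-1.572, -0.002, 0.0]
contact_force: [0.3, 0.1, -2.6]
opening: 0.0211
```

apply_moves([
  [-0.02,0.01,-0.035,0,0,0,1],
  [-0.033,0.03,-0.055,0,0,0,1],
  [-0.033,0.05,-0.055,0,0,0,1],
  [-0.033,0.07,-0.055,0,0,0,1],
  [-0.033,0.08,-0.055,0,0,0,1],
])

```text
time: 5.82
tool_pos: [0.4471, -0.2873, 0.0589]
tool_rot: [-1.571, 0.0, -0.0]
contact_force: [0.1, 0.1, -3.1]
opening: 0.021
```

Run:
```python
from h import *
s=robot.observe();print(s['tool_pos'],s['tool_rot'],s['contact_force'])
t=cams.read_camera('top');d=cams.read_camera('side')
cv2.imwrite('pics/top1.png',t);cv2.imwrite('pics/side1.png',d)
a=crop(t,235,165,80,75,5);b=crop(d,260,90,80,75,5);c=crop(d,215,150,80,75,5)
x=np.vstack([np.hstack([a,b]),np.hstack([c,crop(t,330,180,80,75,5)])])
cv2.imwrite('pics/c3.png',cv2.resize(np.clip(1.5*x.astype(float),0,255).astype(np.uint8),None,fx=.75,fy=.75))
```

```text
[ 0.44710171 -0.28728169  0.05887173] [-1.57060468e+00  5.99916138e-05 -1.15531769e-04] [ 0.05365524  0.10121827 -3.09897124]
```

View pics/c3.png

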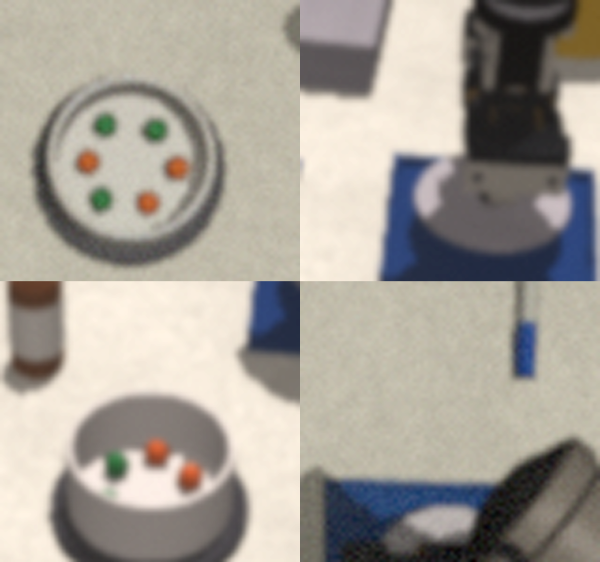

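Lid off. The dish holds six beads in a ring (crop centre about (131,163)) and the lid hangs over the tray's middle. Lowering.

apply_moves([
  [0,0.01,0,0,0,0,1],
  [0,0.018,0,0,0,0,1],
  [0,0.022,0,0,0,0,1],
  [0,0.025,0,0,0,0,1],
  [0,0.026,0,0,0,0,1],
])

```text
time: 6.55
tool_pos: [0.4471, -0.2871, 0.0328]
tool_rot: [-1.571, 0.0, 0.0]
contact_force: [0.3, 0.2, -1.6]
opening: 0.021
```

Run:
```python
from h import *
t=cv2.imread('pics/top1.png');h=cv2.cvtColor(t,cv2.COLOR_BGR2HSV)
pts=[]
for lo,hi in(((0,130,60),(18,255,255)),((50,100,30),(85,255,255))):
    m=np.zeros(h.shape[:2],np.uint8);m[182:235,245:295]=cv2.inRange(h,lo,hi)[182:235,245:295]
    for c in cv2.findContours(m,0,1)[0]:
        if cv2.contourArea(c)>4: pts.append(cv2.minEnclosingCircle(c)[0])
p=onz('top',pts,.030);print(len(p),np.round(p,4).tolist());print('ring',cv2.minEnclosingCircle(p.astype(np.float32)),p.mean(0))
g=cv2.cvtColor(t,cv2.COLOR_BGR2GRAY)
np.set_printoptions(linewidth=250)
print(g[205:210,240:300].mean(0).round());print(g[180:240,268:272].mean(1).round())
for P in((.597,-.032),):
    a=np.linspace(0,6.28,100)
    for r,z in((.058,.067),(.053,.067),(.053,.018),(.07,.012)):
        q=proj('top',np.c_[P[0]+r*np.cos(a),P[1]+r*np.sin(a),0*a+z]);print(r,z,q.min(0),q.max(0))
```

```text
6 [[0.5731, -0.0429], [0.5968, -0.0642], [0.6022, -0.001], [0.5765, -0.0098], [0.6242, -0.0511], [0.6291, -0.0142]]
ring ((0.6011127233505249, -0.03159376233816147), 0.033034875988960266) [ 0.6003015  -0.03053063]
[124. 125. 120.  99.  67.  45.  44.  76. 109. 117. 121. 127. 132. 131. 122. 100.  83.  80.  82.  83.  89. 108. 125. 132. 132. 132. 133. 134. 133. 133. 132. 132. 134. 134. 132. 133. 133. 130. 121. 106.  97.  95.  96.  99. 105. 109.  95.  80.  74.
  74.  97. 111.  92.  67.  82. 110. 122. 122. 123. 123.]
[125. 125. 124. 123. 123. 122. 108.  85.  69.  81. 107. 126. 132. 134. 132. 131. 132. 133. 131. 130. 130. 132. 133. 132. 133. 132. 133. 132. 132. 133. 133. 133. 134. 134. 133. 133. 127. 124. 120. 121. 123. 126. 132. 133. 133. 132. 128. 124. 107.
  81.  64.  60.  58.  57.  55.  72. 102. 120. 123. 122.]
0.058 0.067 [247.71957106 185.51962061] [292.52570494 229.76787217]
0.053 0.067 [249.64944147 187.39249661] [290.59348056 227.82565038]
0.053 0.018 [249.8222664  191.07721348] [289.21163017 230.02419679]
0.07 0.012 [243.55970286 185.40983352] [295.34055653 236.62135375]
```

apply_moves([
  [0,0.001,0,0,0,0,1],
  [0,0.001,0,0,0,0,1],
  [0,0.001,0,0,0,0,0.3],
  [0,0.001,0,0,0,0,-0.4],
  [0,0.001,0,0,0,0,-0.4],
])

```text
time: 7.18
tool_pos: [0.4472, -0.2873, 0.0321]
tool_rot: [-1.571, -0.0, 0.0]
contact_force: [0.2, -0.1, -0.3]
opening: 0.0465
```

apply_moves([
  [0,-0.01,0,0,0,0,-0.4],
  [0,-0.05,0,0,0,0,-0.4],
  [0,-0.1,0,0,0,0,-0.4],
  [0,-0.16,0,0,0,0,-0.4],
  [0,-0.208,0.03,0,0,0,-0.4],
])

```text
time: 7.8
tool_pos: [0.4473, -0.2583, 0.2431]
tool_rot: [-1.573, -0.003, -0.002]
contact_force: [1.0, 0.4, 1.0]
opening: 0.0643
```

apply_moves([
  [0.003,-0.01,0.06,0,0,0,-0.4],
  [0.006,-0.01,0.12,0,0,0,-0.4],
  [0.009,-0.01,0.18,0,0,0,-0.4],
  [0.012,-0.01,0.24,0,0,0,-0.4],
  [0.015,-0.01,0.3,0,0,0,-0.4],
])

```text
time: 8.43
tool_pos: [0.4618, 0.0447, 0.2509]
tool_rot: [-1.571, -0.002, -0.0]
contact_force: [0.4, -0.1, 0.2]
opening: 0.0643
```

Run:
```python
from h import *
s=robot.observe();print(s['time'],s['tool_pos'],s['tool_rot'],s['contact_force'])
t=cams.read_camera('top');d=cams.read_camera('side')
cv2.imwrite('pics/top2.png',t);cv2.imwrite('pics/side2.png',d)
x=np.hstack([crop(t,325,220,80,80,5),crop(d,270,120,80,80,5)])
cv2.imwrite('pics/c4.png',np.clip(1.5*x.astype(float),0,255).astype(np.uint8))
```

```text
8.425 [0.46184875 0.04469534 0.25091789] [-1.57080542e+00 -1.62700401e-03 -1.23575187e-04] [ 0.38716455 -0.0753095   0.16121354]
```

View pics/c4.png

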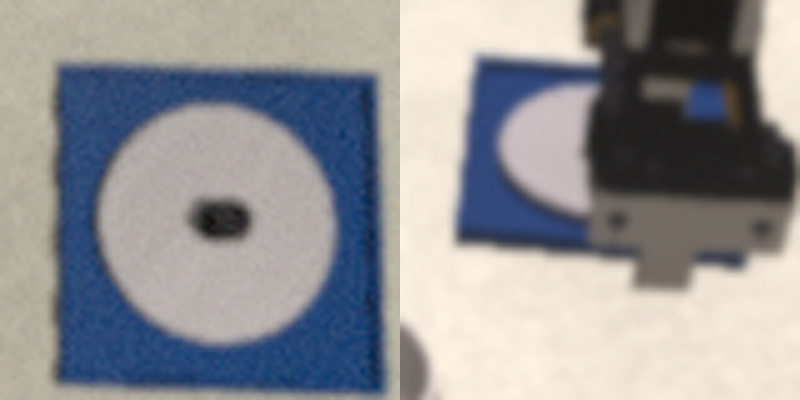

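The lid lies flat and central in the tray: lid centre at crop (217,224), tray centre at (219,228). Next, the rod.

apply_moves([
  [0.005,0,0.06,0,0,0,-0.4],
  [0.01,0,0.12,0,0,0,-0.4],
  [0.014,0,0.18,0,0,0,-0.4],
  [0.018,0,0.225,0,0,0,-0.4],
  [0.018,0,0.235,0,0,0,-0.4],
])

```text
time: 9.15
tool_pos: [0.48, 0.2794, 0.2501]
tool_rot: [-1.571, -0.0, 0.003]
contact_force: [-0.3, -0.9, -0.5]
opening: 0.0644
```

apply_moves([
  [0,0,0,0,0,0,-0.4],
  [0,0.02,0,0,0,0,-0.4],
  [0,0.05,0,0,0,0,-0.4],
  [0,0.075,0,0,0,0,-0.4],
  [0,0.087,0,0,0,0,-0.4],
])

```text
time: 9.78
tool_pos: [0.4799, 0.2758, 0.1621]
tool_rot: [-1.572, 0.002, -0.002]
contact_force: [0.5, 0.1, 0.4]
opening: 0.0641
```

Run:
```python
from h import *
s=robot.observe();print(s['time'],s['tool_pos'],s['tool_rot'],s['contact_force'])
t=cams.read_camera('top');d=cams.read_camera('side')
cv2.imwrite('pics/top3.png',t);cv2.imwrite('pics/side3.png',d)
x=np.hstack([crop(t,105,210,80,80,5),crop(d,265,240,80,90,5)[:400]])
cv2.imwrite('pics/c5.png',np.clip(1.8*x.astype(float),0,255).astype(np.uint8))
```

```text
9.775 [0.4799067  0.27584781 0.16209643] [-1.57179431  0.00157242 -0.00188171] [0.49023587 0.13191819 0.39844248]
```

View pics/c5.png

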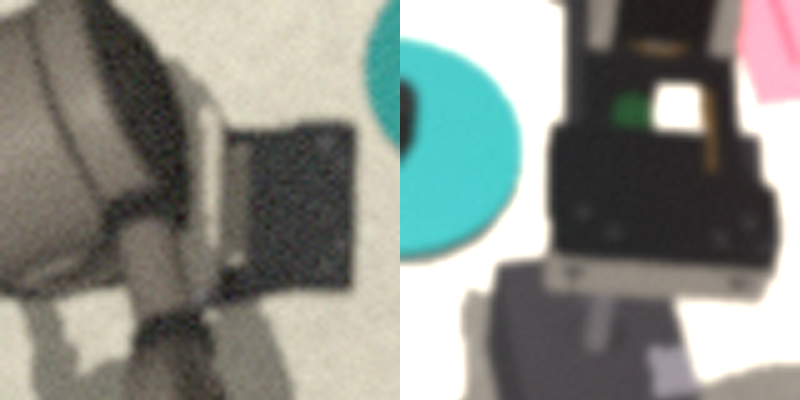

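Run:
```python
from h import *
for P in((.48,.276,.162),(.48,.276,.151),(.48,.316,.151),(.48,.33,.19),(.48,.34,.217),(.48,.316,.165)):
    q=proj('side',P)[0];print(P,q,((q-[265,240])*5+[400,0]).round())
for P in((.597,-.032,.149),(.597,.008,.138),(.597,.02,.165)):
    q=proj('side',P)[0];print(P,((q-[215,130])*5+[400,0]).round())
```

```text
(0.48, 0.276, 0.162) [309.98685829 274.69964979] [625. 173.]
(0.48, 0.276, 0.151) [309.39483544 278.07467434] [622. 190.]
(0.48, 0.316, 0.151) [309.8939047  296.23958233] [624. 281.]
(0.48, 0.33, 0.19) [312.35532686 290.90134076] [637. 255.]
(0.48, 0.34, 0.217) [314.20584301 287.05397705] [646. 235.]
(0.48, 0.316, 0.165) [310.6820109  291.99744124] [628. 260.]
(0.597, -0.032, 0.149) [614. 194.]
(0.597, 0.008, 0.138) [609. 267.]
(0.597, 0.02, 0.165) [608. 242.]
```

The side crop shows the rod between the fingers, with the grip top at (632,108) and the shaft at (597,325). The gripper body hides the near finger. Centre a little and close.

apply_moves([
  [0.002,0,0.003,0,0,0,-0.2],
  [0.002,0,0.003,0,0,0,0.3],
  [0.002,0,0.003,0,0,0,1],
  [0.002,0,0.003,0,0,0,1],
  [0.002,0,0.003,0,0,0,1],
], squeeze=8)

```text
time: 10.5
tool_pos: [0.4821, 0.2809, 0.1631]
tool_rot: [-1.571, -0.0, 0.0]
contact_force: [-0.3, -0.2, 1.1]
opening: 0.0195
```

apply_moves([
  [0,0,0,0,0,0,1],
  [0,0,0,0,0,0,1],
  [0,0,0,0,0,0,1],
  [0,0,0,0,0,0,1],
  [0,0,0,0,0,0,1],
], squeeze=45)

```text
time: 11.12
tool_pos: [0.4821, 0.2808, 0.163]
tool_rot: [-1.571, -0.0, 0.0]
contact_force: [0.1, 0.4, 1.6]
opening: 0.0154
```

apply_moves([
  [0,-0.005,0,0,0,0,1],
  [0,-0.02,0,0,0,0,1],
  [0,-0.045,0,0,0,0,1],
  [0,-0.07,0,0,0,0,1],
  [0,-0.09,0,0,0,0,1],
])

```text
time: 11.75
tool_pos: [0.4823, 0.281, 0.2552]
tool_rot: [-1.57, -0.002, 0.0]
contact_force: [0.9, -0.3, -1.7]
opening: 0.0151
```

apply_moves([
  [0.006,0,-0.016,0,0,0,1],
  [0.022,0,-0.06,0,0,0,1],
  [0.043,0,-0.115,0,0,0,1],
  [0.064,0,-0.17,0,0,0,1],
  [0.085,0,-0.225,0,0,0,1],
])

```text
time: 12.38
tool_pos: [0.5671, 0.0529, 0.2522]
tool_rot: [-1.571, 0.001, -0.0]
contact_force: [1.0, -0.1, -1.1]
opening: 0.0156
```

apply_moves([
  [0.02,0,-0.055,0,0,0,1],
  [0.032,0,-0.085,0,0,0,1],
  [0.032,0,-0.087,0,0,0,1],
  [0.032,0,-0.087,0,0,0,1],
  [0.032,0,-0.087,0,0,0,1],
])

```text
time: 13.0
tool_pos: [0.5987, -0.0302, 0.2529]
tool_rot: [-1.57, 0.0, 0.001]
contact_force: [0.2, 0.5, -1.3]
opening: 0.0151
```

Run:
```python
from h import *
s=robot.observe();P=np.array(s['tool_pos']);print(s['time'],P,s['tool_rot'],s['contact_force'])
t=cams.read_camera('top');d=cams.read_camera('side')
cv2.imwrite('pics/top4.png',t);cv2.imwrite('pics/side4.png',d)
x=np.hstack([crop(t,230,165,80,80,5),crop(d,215,130,80,80,5)])
cv2.imwrite('pics/c6.png',np.clip(1.8*x.astype(float),0,255).astype(np.uint8))
for n,o in(('top',(230,165)),('side',(215,130))):
    for dz in(-.153,-.029):print(n,dz,(proj(n,P+[0,0,dz])-o)*5+[400*(n=='side'),0])
```

```text
13.0 [ 0.5986689  -0.03015306  0.25293113] [-1.57042406e+00  2.99009953e-04  1.42559573e-03] [ 0.23718888  0.49368571 -1.28646597]
top -0.153 [[198.98476114 198.37606499]]
top -0.029 [[207.8959827  152.33248727]]
side -0.153 [[608.75808325 270.1436402 ]]
side -0.029 [[614.15336675  74.52686112]]
```

View pics/c6.png

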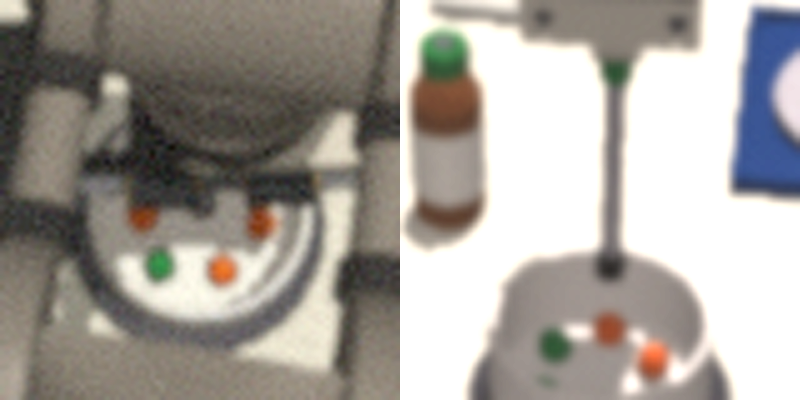

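The rod hangs upright: foot end at side crop (609,270), exactly as predicted from the TCP, and over the dish's middle. Lower, move out through the bead gap and stir.

apply_moves([
  [0,0.02,0,0,0,0,1],
  [0,0.04,0,0,0,0,1],
  [0,0.06,0,0,0,0,1],
  [0,0.072,0,0,0,0,1],
  [0,0.077,0,0,0,0,1],
])

```text
time: 13.72
tool_pos: [0.5989, -0.0307, 0.1756]
tool_rot: [-1.571, 0.001, 0.001]
contact_force: [0.6, -1.2, -0.3]
opening: 0.0153
```

apply_moves([
  [0,0.001,0,0,0,0,1],
  [0.006,0.001,0,0,0,0,1],
  [0.014,0.001,-0.001,0,0,0,1],
  [0.022,0.001,-0.001,0,0,0,1],
  [0.026,0.001,0,0,0,0,1],
])

```text
time: 14.35
tool_pos: [0.6258, -0.0312, 0.1749]
tool_rot: [-1.571, -0.0, 0.0]
contact_force: [-0.8, -1.2, -1.8]
opening: 0.0151
```

apply_moves([
  [-0.0022,0,0.0106,0,0,0,1],
  [-0.0086,0,0.0193,0,0,0,1],
  [-0.018,0,0.0247,0,0,0,1],
  [-0.0287,0,0.0259,0,0,0,1],
  [-0.039,0,0.0225,0,0,0,1],
])

```text
time: 14.98
tool_pos: [0.5852, -0.0085, 0.1752]
tool_rot: [-1.571, -0.0, 0.001]
contact_force: [-0.9, -0.7, -1.1]
opening: 0.0152
```

apply_moves([
  [-0.008,0,-0.0072,0,0,0,1],
  [-0.0124,0,-0.0171,0,0,0,1],
  [-0.0124,0,-0.0279,0,0,0,1],
  [-0.008,0,-0.0378,0,0,0,1],
  [0,0,-0.045,0,0,0,1],
])

```text
time: 15.6
tool_pos: [0.5867, -0.054, 0.1749]
tool_rot: [-1.569, -0.0, -0.001]
contact_force: [1.2, 2.9, -0.7]
opening: 0.0151
```

apply_moves([
  [0.0103,0,-0.0034,0,0,0,1],
  [0.021,0,-0.0022,0,0,0,1],
  [0.0304,0,0.0032,0,0,0,1],
  [0.0368,0,0.0119,0,0,0,1],
  [0.039,0,0.0225,0,0,0,1],
])

```text
time: 16.23
tool_pos: [0.6254, -0.0301, 0.1748]
tool_rot: [-1.571, 0.0, 0.001]
contact_force: [-0.1, 0.3, -1.1]
opening: 0.0152
```

apply_moves([
  [-0.0022,0,0.0106,0,0,0,1],
  [-0.0086,0,0.0193,0,0,0,1],
  [-0.018,0,0.0247,0,0,0,1],
  [-0.0287,0,0.0259,0,0,0,1],
  [-0.039,0,0.0225,0,0,0,1],
])

```text
time: 16.85
tool_pos: [0.5852, -0.0088, 0.1751]
tool_rot: [-1.571, -0.0, 0.0]
contact_force: [-0.4, -0.1, -0.8]
opening: 0.0153
```

Run:
```python
from h import *
t=cams.read_camera('top');d=cams.read_camera('side')
x=np.hstack([crop(t,230,165,80,80,5),crop(d,215,130,80,80,5)])
cv2.imwrite('pics/c7.png',np.clip(1.8*x.astype(float),0,255).astype(np.uint8))
```

```text
(no output)
```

View pics/c7.png

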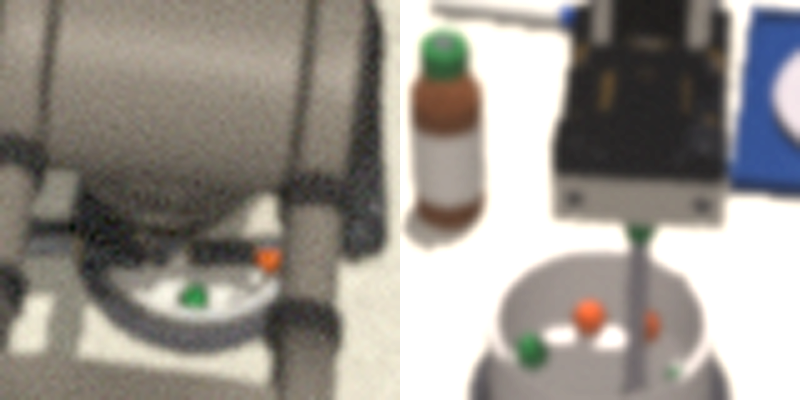

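Beads have been pushed out along the wall and are moving; all stay in the dish and the rod is upright. Continue to four turns.

apply_moves([
  [-0.008,0,-0.0072,0,0,0,1],
  [-0.0124,0,-0.0171,0,0,0,1],
  [-0.0124,0,-0.0279,0,0,0,1],
  [-0.008,0,-0.0378,0,0,0,1],
  [0,0,-0.045,0,0,0,1],
])

```text
time: 17.58
tool_pos: [0.5863, -0.0545, 0.1748]
tool_rot: [-1.57, 0.001, -0.001]
contact_force: [0.9, 1.5, -0.6]
opening: 0.0149
```

apply_moves([
  [0.0103,0,-0.0034,0,0,0,1],
  [0.021,0,-0.0022,0,0,0,1],
  [0.0304,0,0.0032,0,0,0,1],
  [0.0368,0,0.0119,0,0,0,1],
  [0.039,0,0.0225,0,0,0,1],
])

```text
time: 18.2
tool_pos: [0.6254, -0.0301, 0.1748]
tool_rot: [-1.571, 0.0, 0.001]
contact_force: [-0.9, -0.9, -1.2]
opening: 0.0154
```

apply_moves([
  [-0.0022,0,0.0106,0,0,0,1],
  [-0.0086,0,0.0193,0,0,0,1],
  [-0.018,0,0.0247,0,0,0,1],
  [-0.0287,0,0.0259,0,0,0,1],
  [-0.039,0,0.0225,0,0,0,1],
])

```text
time: 18.82
tool_pos: [0.5852, -0.0088, 0.1751]
tool_rot: [-1.571, -0.0, 0.0]
contact_force: [0.0, 0.2, -0.7]
opening: 0.0154
```

apply_moves([
  [-0.008,0,-0.0072,0,0,0,1],
  [-0.0124,0,-0.0171,0,0,0,1],
  [-0.0124,0,-0.0279,0,0,0,1],
  [-0.008,0,-0.0378,0,0,0,1],
  [0,0,-0.045,0,0,0,1],
])

```text
time: 19.45
tool_pos: [0.5864, -0.0547, 0.1748]
tool_rot: [-1.571, 0.001, -0.0]
contact_force: [0.3, -0.7, -0.8]
opening: 0.0153
```

apply_moves([
  [0.0103,0,-0.0034,0,0,0,1],
  [0.021,0,-0.0022,0,0,0,1],
  [0.0304,0,0.0032,0,0,0,1],
  [0.0368,0,0.0119,0,0,0,1],
  [0.039,0,0.0225,0,0,0,1],
])

```text
time: 20.08
tool_pos: [0.6254, -0.0301, 0.1748]
tool_rot: [-1.571, 0.0, 0.001]
contact_force: [0.3, 0.3, -1.3]
opening: 0.0151
```

apply_moves([
  [-0.0022,0,0.0106,0,0,0,1],
  [-0.0086,0,0.0193,0,0,0,1],
  [-0.018,0,0.0247,0,0,0,1],
  [-0.0287,0,0.0259,0,0,0,1],
  [-0.039,0,0.0225,0,0,0,1],
])

```text
time: 20.7
tool_pos: [0.5852, -0.0088, 0.1751]
tool_rot: [-1.571, -0.0, 0.0]
contact_force: [0.7, -0.4, -0.5]
opening: 0.0153
```

apply_moves([
  [-0.008,0,-0.0072,0,0,0,1],
  [-0.0124,0,-0.0171,0,0,0,1],
  [-0.0124,0,-0.0279,0,0,0,1],
  [-0.008,0,-0.0378,0,0,0,1],
  [0,0,-0.045,0,0,0,1],
])

```text
time: 21.32
tool_pos: [0.5865, -0.0547, 0.1749]
tool_rot: [-1.571, 0.0, -0.0]
contact_force: [-0.4, -0.0, -1.2]
opening: 0.0152
```

apply_moves([
  [0.0103,0,-0.0034,0,0,0,1],
  [0.021,0,-0.0022,0,0,0,1],
  [0.0304,0,0.0032,0,0,0,1],
  [0.0368,0,0.0119,0,0,0,1],
  [0.039,0,0.0225,0,0,0,1],
])

```text
time: 21.95
tool_pos: [0.6254, -0.0301, 0.1748]
tool_rot: [-1.571, 0.0, 0.001]
contact_force: [0.0, 0.1, -0.5]
opening: 0.0155
```

apply_moves([
  [-0.004,0,0.008,0,0,0,1],
  [-0.012,0,0.01,0,0,0,1],
  [-0.02,0,0.006,0,0,0,1],
  [-0.026,-0.005,0,0,0,0,1],
  [-0.026,-0.03,0,0,0,0,1],
])

```text
time: 22.58
tool_pos: [0.5976, -0.0322, 0.2043]
tool_rot: [-1.57, 0.003, -0.001]
contact_force: [1.0, -0.5, -0.7]
opening: 0.0153
```

apply_moves([
  [0,-0.02,0,0,0,0,1],
  [0,-0.045,0,0,0,0,1],
  [0,-0.05,0,0,0,0,1],
  [0,-0.05,0,0,0,0,1],
  [0,-0.05,0,0,0,0,1],
])

```text
time: 23.2
tool_pos: [0.5986, -0.0313, 0.2538]
tool_rot: [-1.57, 0.002, -0.0]
contact_force: [-0.6, 0.4, -1.8]
opening: 0.0153
```

Run:
```python
from h import *
s=robot.observe();P=np.array(s['tool_pos']);print(P,s['tool_rot'])
t=cams.read_camera('top');d=cams.read_camera('side')
x=np.hstack([crop(t,230,165,80,80,5),crop(d,215,130,80,80,5)])
cv2.imwrite('pics/c8.png',np.clip(1.8*x.astype(float),0,255).astype(np.uint8))
for dz in(-.153,-.029):print(dz,(proj('side',P+[0,0,dz])-(215,130))*5+[400,0])
```

```text
[ 0.59855732 -0.03128191  0.25377369] [-1.57036972e+00  1.96958665e-03 -7.58060445e-05]
-0.153 [[609.15554929 267.38001256]]
-0.029 [[614.58289125  71.57499213]]
```

View pics/c8.png

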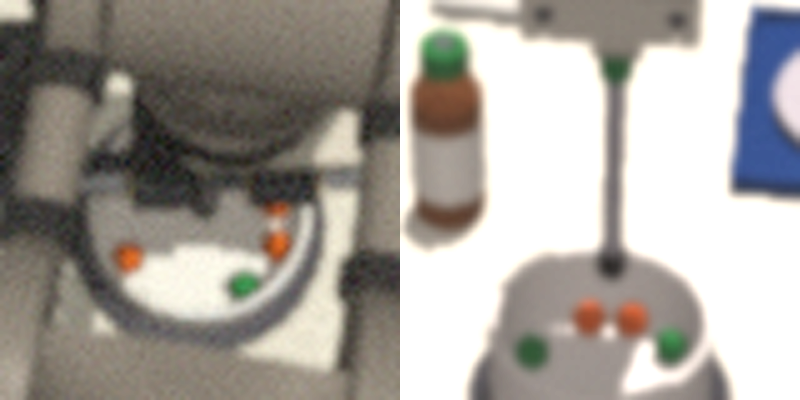

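All six-bead ring has been redistributed against the wall (orange at (590,317), (632,318), green at (532,350), (670,345) in the side crop). The rod is still upright in the grip. Back to the holder.

apply_moves([
  [-0.006,-0.001,0.016,0,0,0,1],
  [-0.022,-0.001,0.06,0,0,0,1],
  [-0.043,-0.001,0.115,0,0,0,1],
  [-0.064,-0.001,0.17,0,0,0,1],
  [-0.085,-0.001,0.225,0,0,0,1],
])

```text
time: 23.92
tool_pos: [0.5124, 0.1963, 0.256]
tool_rot: [-1.57, 0.0, 0.0]
contact_force: [0.6, 0.1, -1.4]
opening: 0.0151
```

apply_moves([
  [-0.02,0,0.055,0,0,0,1],
  [-0.0315,0,0.085,0,0,0,1],
  [-0.0315,0,0.087,0,0,0,1],
  [-0.0315,0,0.087,0,0,0,1],
  [-0.0315,0,0.087,0,0,0,1],
])

```text
time: 24.55
tool_pos: [0.4829, 0.2799, 0.2559]
tool_rot: [-1.571, -0.0, -0.001]
contact_force: [0.2, 0.1, -1.3]
opening: 0.0154
```

apply_moves([
  [-0.001,0,0.001,0,0,0,1],
  [-0.001,0.02,0.001,0,0,0,1],
  [-0.001,0.035,0.001,0,0,0,1],
  [-0.001,0.045,0.001,0,0,0,1],
  [-0.001,0.055,0.001,0,0,0,1],
])

```text
time: 25.18
tool_pos: [0.4817, 0.2817, 0.2005]
tool_rot: [-1.571, -0.0, -0.0]
contact_force: [-0.7, 0.5, -0.8]
opening: 0.0153
```

apply_moves([
  [0,0.012,0,0,0,0,1],
  [0,0.022,0,0,0,0,1],
  [0,0.03,0,0,0,0,1],
  [0,0.035,0,0,0,0,1],
  [0,0.036,0,0,0,0,1],
])

```text
time: 25.8
tool_pos: [0.4815, 0.2818, 0.1647]
tool_rot: [-1.571, 0.0, 0.0]
contact_force: [0.1, -0.4, -0.4]
opening: 0.0154
```

apply_moves([
  [0.0003,0.0007,-0.0005,0,0,0,1],
  [0.0003,0.0014,-0.0008,0,0,0,1],
  [0.0003,0.0017,-0.0008,0,0,0,1],
  [0.0003,0.0017,-0.0008,0,0,0,1],
  [0.0003,0.0017,-0.0008,0,0,0,1],
])

```text
time: 26.42
tool_pos: [0.4819, 0.281, 0.1633]
tool_rot: [-1.571, -0.0, 0.0]
contact_force: [-0.4, 0.6, -0.4]
opening: 0.0152
```

apply_moves([
  [0,0,0,0,0,0,0.6],
  [0,0,0,0,0,0,0.3],
  [0,0,0,0,0,0,0],
  [0,0,0,0,0,0,-0.4],
  [0,0,0,0,0,0,-0.4],
], squeeze=10)

```text
time: 27.05
tool_pos: [0.4818, 0.2811, 0.1633]
tool_rot: [-1.571, -0.0, 0.0]
contact_force: [-1.2, -0.1, 0.4]
opening: 0.0539
```

apply_moves([
  [0,0,0,0,0,0,-0.4],
  [0,-0.02,0,0,0,0,-0.4],
  [0,-0.05,0,0,0,0,-0.4],
  [0,-0.08,0,0,0,0,-0.4],
  [0,-0.09,0,0,0,0,-0.4],
])

```text
time: 27.68
tool_pos: [0.4825, 0.2813, 0.255]
tool_rot: [-1.569, -0.003, 0.0]
contact_force: [-0.3, 0.3, -0.2]
opening: 0.0648
```

apply_moves([
  [-0.003,0,-0.05,0,0,0,-0.4],
  [-0.007,0,-0.11,0,0,0,-0.4],
  [-0.01,0,-0.17,0,0,0,-0.4],
  [-0.014,0,-0.23,0,0,0,-0.4],
  [-0.018,0,-0.29,0,0,0,-0.4],
])

```text
time: 28.3
tool_pos: [0.4632, -0.0107, 0.2525]
tool_rot: [-1.571, 0.001, 0.0]
contact_force: [0.1, 0.2, 0.5]
opening: 0.0644
```

Run:
```python
from h import *
s=robot.observe();print(s['tool_pos'])
t=cams.read_camera('top');d=cams.read_camera('side')
cv2.imwrite('pics/top5.png',t);cv2.imwrite('pics/side5.png',d)
x=np.hstack([crop(t,105,210,80,80,5),crop(d,265,240,80,80,5)])
cv2.imwrite('pics/c9.png',np.clip(1.6*x.astype(float),0,255).astype(np.uint8))
```

```text
[ 0.4631549  -0.01072999  0.25248374]
```

View pics/c9.png

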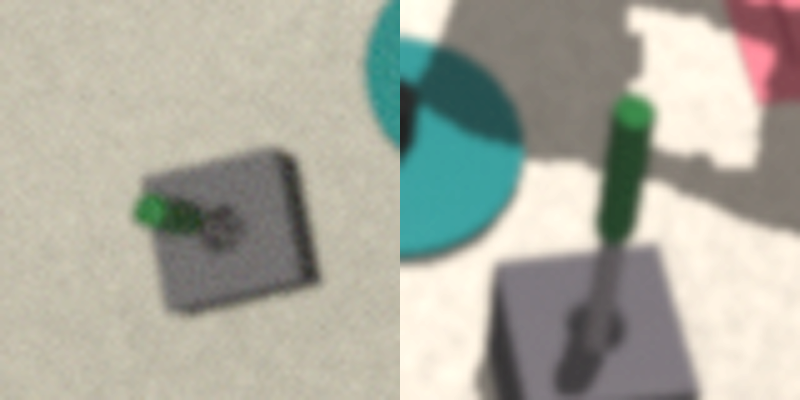

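The rod stands upright in the holder, grip top at top pixel (135,252), same as at the start. Fetching the lid.

apply_moves([
  [-0.003,0,-0.055,0,0,0,-0.4],
  [-0.006,0,-0.115,0,0,0,-0.4],
  [-0.01,0.01,-0.175,0,0,0,-0.4],
  [-0.013,0.03,-0.23,0,0,0,-0.4],
  [-0.016,0.05,-0.2766,0,0,0,-0.4],
])

```text
time: 29.02
tool_pos: [0.4478, -0.2868, 0.2019]
tool_rot: [-1.57, 0.0, -0.0]
contact_force: [1.3, 0.4, 0.1]
opening: 0.0641
```

apply_moves([
  [0,0.03,0,0,0,0,-0.4],
  [0,0.06,0,0,0,0,-0.4],
  [0,0.09,0,0,0,0,-0.4],
  [0,0.11,0,0,0,0,-0.4],
  [0,0.11,0,0,0,0,-0.4],
])

```text
time: 29.65
tool_pos: [0.4472, -0.284, 0.0912]
tool_rot: [-1.567, 0.003, 0.001]
contact_force: [0.1, 0.6, 0.3]
opening: 0.0643
```

apply_moves([
  [0,0.02,0,0,0,0,-0.4],
  [0,0.04,0,0,0,0,-0.4],
  [0,0.052,0,0,0,0,-0.4],
  [0,0.057,0,0,0,0,-0.4],
  [0,0.057,0,0,0,0,-0.4],
])

```text
time: 30.28
tool_pos: [0.4481, -0.2856, 0.0365]
tool_rot: [-1.571, -0.0, 0.0]
contact_force: [0.1, 0.1, -0.2]
opening: 0.0642
```

apply_moves([
  [-0.0009,0.004,-0.0017,0,0,0,0],
  [-0.0009,0.0043,-0.0017,0,0,0,0.3],
  [-0.0009,0.0043,-0.0017,0,0,0,1],
  [-0.0009,0.0043,-0.0017,0,0,0,1],
  [-0.0009,0.0043,-0.0017,0,0,0,1],
], squeeze=8)

```text
time: 30.9
tool_pos: [0.4471, -0.2873, 0.032]
tool_rot: [-1.571, -0.0, 0.0]
contact_force: [-1.0, 1.4, 0.3]
opening: 0.0218
```

apply_moves([
  [0,0,0,0,0,0,1],
  [0,0,0,0,0,0,1],
  [0,0,0,0,0,0,1],
  [0,0,0,0,0,0,1],
  [0,0,0,0,0,0,1],
], squeeze=30)

```text
time: 31.52
tool_pos: [0.4471, -0.2873, 0.032]
tool_rot: [-1.571, -0.0, 0.0]
contact_force: [-0.6, 0.6, 2.8]
opening: 0.0214
```

apply_moves([
  [0,-0.005,0,0,0,0,1],
  [0,-0.02,0,0,0,0,1],
  [0,-0.05,0,0,0,0,1],
  [0,-0.085,0,0,0,0,1],
  [0,-0.108,0,0,0,0,1],
])

```text
time: 32.15
tool_pos: [0.4474, -0.2876, 0.1425]
tool_rot: [-1.572, -0.002, 0.0]
contact_force: [-0.3, -1.2, -2.4]
opening: 0.0214
```

apply_moves([
  [0.015,0,0.025,0,0,0,1],
  [0.04,0,0.068,0,0,0,1],
  [0.067,0,0.114,0,0,0,1],
  [0.094,0,0.16,0,0,0,1],
  [0.121,0,0.206,0,0,0,1],
])

```text
time: 32.78
tool_pos: [0.5687, -0.0798, 0.141]
tool_rot: [-1.571, -0.001, 0.0]
contact_force: [1.3, -0.5, -1.5]
opening: 0.0214
```

apply_moves([
  [0.02,0,0.035,0,0,0,1],
  [0.029,0,0.049,0,0,0,1],
  [0.029,0,0.049,0,0,0,1],
  [0.029,0,0.049,0,0,0,1],
  [0.029,0,0.049,0,0,0,1],
])

```text
time: 33.4
tool_pos: [0.5965, -0.0336, 0.1401]
tool_rot: [-1.571, 0.0, -0.002]
contact_force: [0.3, -0.3, -2.5]
opening: 0.0213
```

apply_moves([
  [0.001,0.01,0.0015,0,0,0,1],
  [0.001,0.022,0.0015,0,0,0,1],
  [0.001,0.032,0.0015,0,0,0,1],
  [0.001,0.037,0.0015,0,0,0,1],
  [0.001,0.039,0.0015,0,0,0,1],
])

```text
time: 34.02
tool_pos: [0.5979, -0.0307, 0.1004]
tool_rot: [-1.571, 0.001, 0.0]
contact_force: [0.7, 0.1, -2.6]
opening: 0.0215
```

Run:
```python
from h import *
s=robot.observe();print(s['tool_pos'],s['contact_force'])
t=cams.read_camera('top');d=cams.read_camera('side')
x=np.hstack([crop(t,230,165,80,80,5),crop(d,215,150,80,80,5)])
cv2.imwrite('pics/c10.png',np.clip(1.8*x.astype(float),0,255).astype(np.uint8))
```

```text
[ 0.5978934  -0.03068875  0.10043195] [ 0.6947573   0.06153342 -2.60242435]
```

View pics/c10.png

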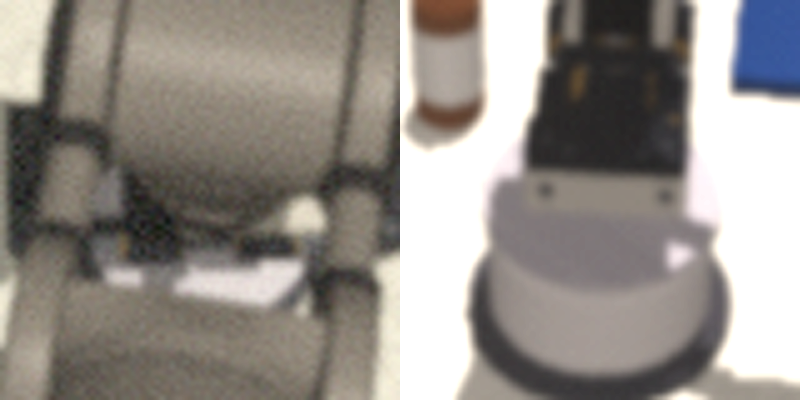

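The side crop shows the lid (487–718 px) centred over the dish and base (470–730 px). Lowering gently.

apply_moves([
  [0,0.003,-0.001,0,0,0,1],
  [0,0.006,-0.001,0,0,0,1],
  [0,0.008,-0.001,0,0,0,1],
  [0,0.009,-0.001,0,0,0,1],
  [0,0.01,-0.001,0,0,0,1],
])

```text
time: 34.75
tool_pos: [0.598, -0.0318, 0.0909]
tool_rot: [-1.571, -0.0, 0.0]
contact_force: [-0.3, 0.1, -2.9]
opening: 0.0212
```

apply_moves([
  [0,0.0004,0,0,0,0,1],
  [0,0.0008,0,0,0,0,1],
  [0,0.001,0,0,0,0,1],
  [0,0.001,0,0,0,0,1],
  [0,0.001,0,0,0,0,1],
])

```text
time: 35.38
tool_pos: [0.598, -0.0318, 0.09]
tool_rot: [-1.571, -0.0, 0.0]
contact_force: [0.3, -0.5, -2.9]
opening: 0.0214
```

apply_moves([
  [0,0.0004,0,0,0,0,1],
  [0,0.0008,0,0,0,0,1],
  [0,0.001,0,0,0,0,1],
  [0,0.0012,0,0,0,0,1],
  [0,0.0012,0,0,0,0,1],
])

```text
time: 36.0
tool_pos: [0.598, -0.0318, 0.089]
tool_rot: [-1.571, -0.0, 0.0]
contact_force: [-1.7, 0.2, 1.5]
opening: 0.0213
```

apply_moves([
  [0,0,0,0,0,0,0.6],
  [0,0,0,0,0,0,0.3],
  [0,0,0,0,0,0,0],
  [0,0,0,0,0,0,-0.4],
  [0,0,0,0,0,0,-0.4],
], squeeze=10)

```text
time: 36.62
tool_pos: [0.598, -0.0318, 0.0887]
tool_rot: [-1.571, -0.0, 0.0]
contact_force: [0.1, 0.2, -0.9]
opening: 0.0573
```

apply_moves([
  [0,0,0,0,0,0,-0.4],
  [0,-0.03,0,0,0,0,-0.4],
  [0,-0.08,0,0,0,0,-0.4],
  [0,-0.13,0,0,0,0,-0.4],
  [-0.03,-0.16,0,0,0,0,-0.4],
])

```text
time: 37.25
tool_pos: [0.5693, -0.032, 0.2512]
tool_rot: [-1.571, -0.004, 0.0]
contact_force: [0.1, 0.5, 0.9]
opening: 0.0643
```

apply_moves([
  [-0.05,0,-0.03,0,0,0,-0.4],
  [-0.09,0,-0.07,0,0,0,-0.4],
  [-0.12,0,-0.12,0,0,0,-0.4],
  [-0.14,0,-0.17,0,0,0,-0.4],
  [-0.16,0,-0.23,0,0,0,-0.4],
])

```text
time: 37.88
tool_pos: [0.4075, -0.2623, 0.2492]
tool_rot: [-1.571, -0.001, 0.001]
contact_force: [1.1, -1.0, 0.2]
opening: 0.0639
```

apply_moves([
  [0,0,0,0,0,0,-0.4],
  [0,0,0,0,0,0,-0.4],
  [0,0,0,0,0,0,-0.4],
  [0,0,0,0,0,0,-0.4],
  [0,0,0,0,0,0,-0.4],
])

```text
time: 38.5
tool_pos: [0.4087, -0.2604, 0.2488]
tool_rot: [-1.571, -0.0, 0.002]
contact_force: [1.4, 1.1, -0.2]
opening: 0.0645
```

Run:
```python
from h import *
s=robot.observe();print(s['tool_pos'],s['contact_force'],s['time'])
t=cams.read_camera('top');d=cams.read_camera('side')
cv2.imwrite('pics/top6.png',t);cv2.imwrite('pics/side6.png',d)
a=np.hstack([crop(t,235,165,75,75,5),crop(d,220,165,75,75,5)])
b=np.hstack([t,d]);b=cv2.resize(b,(750,281))
cv2.imwrite('pics/c11.png',np.clip(1.4*np.vstack([cv2.resize(a,(600,300)),cv2.resize(b,(600,225))]).astype(float),0,255).astype(np.uint8))
t0=cv2.imread('pics/top0.png')
def lid(im):
    lab=cv2.cvtColor(cv2.GaussianBlur(im,(3,3),0),cv2.COLOR_BGR2LAB);m=cv2.inRange(lab,(80,0,0),(255,255,132))
    k=np.zeros_like(m);k[172:242,235:305]=m[172:242,235:305];c=max(cv2.findContours(k,0,1)[0],key=cv2.contourArea)
    return cv2.fitEllipse(onz('top',cv2.convexHull(c)[:,0],.073).astype(np.float32))
print(lid(t0),lid(t))
```

```text
[ 0.40865133 -0.26036323  0.24877339] [ 1.38018313  1.06360801 -0.23334393] 38.5
((0.5984065532684326, -0.03384532406926155), (0.12341012060642242, 0.12884390354156494), 130.86392211914062) ((0.598473072052002, -0.03304384648799896), (0.12398190796375275, 0.1311345249414444), 139.91920471191406)
```

The lid is at the same place as at the start, within 1 mm. The picture limit is used up, so I'll check the rest by numbers and then hand in.

Run:
```python
from h import *
for n in('top','side'):
    a,b=(cv2.GaussianBlur(cv2.imread(f'pics/{n}{k}.png'),(5,5),0).astype(float) for k in(0,6))
    B=dict(top=dict(lid=(245,182,52,56),rod=(128,240,42,35),green=(315,155,25,28),orange=(160,150,25,28),red=(248,125,25,30),case=(112,170,24,30),marker=(383,158,15,50)),
           side=dict(lid=(228,172,55,58),rod=(282,255,45,80),green=(214,135,22,42),orange=(178,252,26,46),red=(172,176,24,44),case=(182,335,44,30),marker=(218,124,46,16)))[n]
    for k,(x,y,w,h) in B.items():
        A,Bb=(cv2.cvtColor(i[y-6:y+h+6,x-6:x+w+6].astype(np.float32),cv2.COLOR_BGR2GRAY) for i in(a,b))
        (dx,dy),r=cv2.phaseCorrelate(A,Bb,cv2.createHanningWindow(A.shape[::-1],cv2.CV_32F))
        print(n,k,round(dx,2),round(dy,2),'resp',round(r,2),'diff',round(np.abs(A-Bb).mean(),1))
```

```text
top lid -0.36 -0.32 resp 1.11 diff 5.8
top rod 0.14 -0.13 resp 1.06 diff 5.4
top green -0.11 -0.16 resp 1.04 diff 5.8
top orange 0.12 0.1 resp 1.08 diff 5.7
top red -0.13 0.38 resp 1.07 diff 5.8
top case 0.02 0.61 resp 1.13 diff 6.2
top marker 0.36 -0.04 resp 1.0 diff 6.0
side lid -0.42 0.42 resp 1.02 diff 7.5
side rod 0.13 0.09 resp 1.08 diff 6.5
side green 0.01 -0.04 resp 0.91 diff 7.4
side orange 0.1 0.14 resp 0.95 diff 7.2
side red -0.02 -0.19 resp 1.02 diff 7.4
side case 0.11 0.5 resp 1.11 diff 8.3
side marker -0.11 -0.09 resp 1.01 diff 8.2
```

Everything is back or unmoved to well under a pixel (about 1 mm). Handing in.

```bash
python3 -c "
from cell import robot
print(robot.hand_in())"
```

```text
the job is handed in; nothing more can be done
None
```

The whole job was carried out in the order asked and handed in at about 38.6 s of the 72 s allowed.

- **Lid off:** I laid it flat in the blue tray; the picture showed it about 2 mm off the tray's middle.
- **Stirring:** I made four anticlockwise turns of 26 mm radius with the rod's tip about 4 mm above the dish floor. The wrist force read at most about 3 N between moves. The beads ended up against the wall. The force readings suggest the last turns hardly touched them, and some beads were hidden in that view, so I did not count all six.
- **Rod back:** I returned it to the height it was gripped at, so it should be down to the bottom of the hole. The picture showed it upright as at the start.
- **Lid back:** I lowered it until a light contact of about 1.5 N. It measures within about 1 mm of where it sat at the start.

In the last images the lid, rod, bottles, case and marker all sit within about 0.6 pixel (roughly 1.5 mm) of where they were at the start. I could not view the final close-up because the picture limit was reached, so those end checks are by numbers only.

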